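# Flip down the orange stop and butt the board against it

### The job

Set the board up for a cut to length: push the raised orange flip stop over so that it drops fully down in front of the fence, leaving the blue stop up. Then, pushing gently with the fingertips and picking nothing up, push the board flat back against the fence and along it until its end rests against the orange stop. Leave the other things on the bench where they are and finish with the robot clear of everything.

Things in the scene. Friction and masses are not known exactly. Their poses are not given: they have to be found in the camera images.
- fence: Aluminium saw fence fixed on the table, 760 mm long (its y), 40 mm deep, 45 mm high. Origin on the table under the middle of its front face (the long face towards the robot). x points away from the robot (the fence fills x 0 to 40 mm), y along the fence to the robot's left, z up. The board belongs in front, against the face x = 0.
- board: Loose wooden board, 70 (its x) by 240 (its y) by 32 mm thick, 0.27 to 0.47 kg, flat on the table in front of the fence, a little away from it and slightly turned. Origin: centre of its underside, z up. Its +y end is to meet the orange stop. It stays flat on the table; a push on it must stay under 45 N (sliding takes 1 to 4 N).
- orange_pivot (a point): Point on the orange stop's hinge axis, 66 mm above the table, 20 mm in front of the fence's face; axes as the fence's. It lies in the plane of the paddle's working side (facing -y), which the board's end shall touch; the paddle fills y 0 to 12 mm from it. Dark holder on the fence: y 16 to 66 mm from it, up to 80 mm above the table.
- orange_paddle (a joint): Angle of the orange paddle, a plate 12 thick, 34 wide, reaching 58 mm from its hinge: 3.45 rad raised at rest, leaning 18 deg back over the fence, top 125 mm above the table; 3.14 upright; 1.57 level towards the robot; 0 fully down, 8 mm over the table, 3 to 37 mm in front of the fence. Turns very easily; pushed from behind past upright it falls by itself. Keep the board from under it.
- blue_pivot (a point): The same point of the blue flip stop, equal in shape and elsewhere along the fence (100 to 130 mm from the orange one, on either side). Its paddle stays raised; the board can pass under it.
- blue_paddle (a joint): Angle of the blue paddle, as for the orange one. It stays raised (about 3.45).
- glue: Bystander: yellow glue bottle with red cap, 56 mm diameter, 150 mm high, standing; origin at the centre of its underside.
- tape: Bystander: green and black tape measure, 65 x 34 x 62 mm; origin at the centre of its underside.
- tin: Bystander: open steel tin, 72 mm diameter, 70 mm high, behind the fence; origin at the centre of its underside.

How it is judged (in metres and radians):
On the way, in this order (a step that is already met when the one before it is completed fails the run):
1. the orange stop hangs fully down (value of joint orange_paddle below 0.12 rad), for 0.2 s.
2. the board lies along the fence with its end at the orange stop (y of board in the frame of orange_pivot above -0.124 m and x of board in the frame of fence above -0.039 m and angle between the y axis of board and the y axis of fence, either way round below 0.03 rad), for 0.2 s.
At the end, for the whole second after the job is handed in: The orange stop hangs fully down (within 0.12 rad), the blue one is still raised (above 3.2 rad), and the board lies flat and at rest on the table against the fence (gap under 4 mm, square to it within 0.03 rad) with its end against the orange paddle's working side (gap under 4 mm) (all of step 2 and value of joint orange_paddle below 0.12 rad and value of joint blue_paddle above 3.2 rad and y of board in the frame of orange_pivot below -0.116 m and x of board in the frame of fence below -0.031 m and angle between board's own z axis and vertical below 0.05 rad and height (world z) of board below 0.005 m and linear speed of board below 0.01 m/s); the robot touches nothing.
It fails at once if the blue stop is pushed over (value of joint blue_paddle below 2.9 rad).
It fails at once if the board is picked up or tipped (height (world z) of board above 0.01 m or angle between board's own z axis and vertical above 0.15 rad).
It fails at once if the board is pushed or squeezed with more than 45 N (contact force between the fingers and board above 45 N).
It fails at once if a bystander is moved by more than 20 mm (distance of any of glue, tape, tin from where it was at the start of the episode above 0.02 m).
It also fails if it takes over 59 s, if anything falls off the work surface, if the arm or the gripper's body presses on something with over 40 N, if the wrist force passes 120 N, or if a joint passes its speed limit or range.

### The arm

A 7-joint arm with a two-finger parallel gripper is mounted at the origin on the work surface. World frame = base frame: x ahead of the robot, y to its left, z up, the work surface at z = 0. Lengths are in mm, angles in rad, forces in N, time in s.
With the tool pointing down it reaches from about 425 to 1025 mm from the base axis. Payload 9.4 kg.
Tool frame: the origin (TCP) lies midway between the tips of the shut fingers; the grasp point (between the pads) lies 19 mm behind it (env.grasp_offset is the distance from the TCP to the grasp point, in mm); z points along the fingers, x is the direction in which the jaws open and shut, and the axes are right-handed (so a half turn about z gives the same grasp; the last joint's range is limited). The gripper opens to 93 mm and grips with 3 to 60 N. Pads are 15 mm wide; open, the fingers measure 128 mm over their backs; the gripper's body (75 mm by 188 mm) begins 65 mm behind the grasp point.
Start: joints at [-1.26, 0.599, -0.003, 1.599, 0.002, 0.943, -0.08], TCP at [274.166, 671.161, 193.518] pointing down, gripper open.
Joint ranges: [-2.57, 2.57], [-0.35, 1.97], [-1.29, 1.29], [0.11, 2.56], [-1.05, 4.19], [0.11, 1.86], [-2.63, 2.63]. Speed limits (rad/s): [2.22, 2.22, 3.01, 3.01, 3.14, 3.14, 3.14].

### API

Orientations are given as [roll, pitch, yaw] about the fixed x, y, z axes, in that order (R = Rz(yaw) Ry(pitch) Rx(roll)).
In Python, from cell import env gives the robot as it stands.
- The arm moves only by the tool apply_moves, never from a script. Its argument "moves" is a list of rows, each a list of 3 entries, a list of its own where there are three numbers: the finger opening in mm, from 0 to 93, then the shift along the world's x, y, z in mm, then the turn, a rotation vector about the world's x, y, z in rad. In form: [[fingers, [x, y, z], [ax, ay, az]], ...]. A call has 1 to 20 rows; each row is the pose to reach, as a shift and turn from the pose commanded when the call began; what a row does not reach only later rows make up. A row lasts 1/8 s, in which the tool goes at most 62.5 mm and 10.7 degrees, less where a joint would pass 70% of its speed; a pose out of reach is approached as far as the arm can. A call with a gripper value outside its range is refused whole. The fingers move at their own pace and stop on an object; "squeeze" is the grip in N (left out, the last holds). Time passes only in rows, so rows that repeat a pose let the fingers close. It gives the time, the measured TCP pose, the force and the opening at its end, in the units of the state.
- env.sense(): the state, without advancing time (a new reading comes with each control period).
- env.capture(name): name is "scene" or "top" or "wrist"; returns a dict with "image" (384x512x3 uint8, blue, green, red), "fx", "fy", "cx", "cy" (pixels), "cam_to_world" (4x4, takes a point from camera to world coordinates). Camera axes: x right, y down, z forward; pixel columns grow to the right and rows downward; lengths in mm; the calibration is good to about 2 mm. A picture is of the moment at which its call begins. There is no depth.
- env.close_job(): hands the job in, once; it reports no verdict.
The state is a dict: "clock": time; "joints": joint angles; "qvel": joint speeds; "tau": joint torques, N m; "position": TCP position; "tool_rot": TCP orientation; "wrist_force": force on the tool from outside, world axes, zero at the start; "torque": the same for the moment, N m; "gripper_width": finger opening in mm.
Only numpy, scipy, OpenCV 4.12 (cv2) and the standard library are available. Lean on these libraries where they do the work, as an engineer would, in place of code of your own. Each camera call takes 0.05 s, during which the arm holds its last target.

## Working session

There is one attempt and no reset: what is moved stays moved. The work goes in short steps, Python scripts to look and compute and a tool call to move; the robot and the scene stay as the last step left them, time stands still between calls to the robot, and variables do not carry over. Pictures are saved under pics/ and viewed, and the job is handed in when it is done.

Besides the shell and the picture viewer there is one more tool, called after ">>>" as name(argument=value, ...) on one line, values as JSON. apply_moves: Moves the arm, as the interface text tells. Its arguments: {"type":"object","properties":{"moves":{"type":"array"},"squeeze":{"type":"number"}},"required":["moves"]}

```bash
mkdir -p pics; ls; python3 - <<'E'
from cell import env
import cv2,numpy as np
s=env.sense();print(s)
for n in("scene","top","wrist"):
    c=env.capture(n);cv2.imwrite(f"pics/{n}0.png",c["image"]);print(n,c["fx"],c["fy"],c["cx"],c["cy"],np.round(c["cam_to_world"],4).tolist())
E
```

```text
pics
{'clock': 0.0, 'joints': array([-1.25969121,  0.60010623, -0.00255222,  1.60010626,  0.00175513,
        0.94287276, -0.0798322 ]), 'qvel': array([ 0.00024365,  0.00037185,  0.0004998 ,  0.00083572, -0.00034739,
       -0.00066529,  0.00133532]), 'tau': array([ 1.24750004e-03, -7.65072155e+01,  1.49810862e+00, -2.52340096e+01,
       -5.22877404e-02,  1.69196486e-02,  1.55197254e-04]), 'position': array([273.97383783, 670.69382835, 192.68192199]), 'tool_rot': array([3.14149625e+00, 1.48737547e-03, 1.18299844e+00]), 'wrist_force': array([-0.06978722, -0.47117947, -0.30373728]), 'torque': array([ 0.00675888,  0.04201055, -0.00253498]), 'gripper_width': 93.1711344783658}
scene 384.30882137207675 384.30882137207675 256.81672218504224 192.51468942479747 [[0.5127, 0.4677, -0.72, 1183.3725], [0.8586, -0.2823, 0.428, -302.8788], [-0.0031, -0.8376, -0.5463, 541.4606], [0.0, 0.0, 0.0, 1.0]]
top 395.95230707564343 395.95230707564343 256.0370068873318 187.2818182658821 [[0.0203, -0.9966, 0.0793, 481.3008], [-0.9997, -0.0213, -0.0111, 51.111], [0.0127, -0.079, -0.9968, 1074.4592], [0.0, 0.0, 0.0, 1.0]]
wrist 278.32067053287597 278.32067053287597 257.3064351137785 194.13916431064635 [[0.3783, 0.8911, 0.2505, 203.6432], [0.9257, -0.3639, -0.1033, 699.417], [-0.0009, 0.271, -0.9626, 384.1417], [0.0, 0.0, 0.0, 1.0]]
```

View pics/scene0.png

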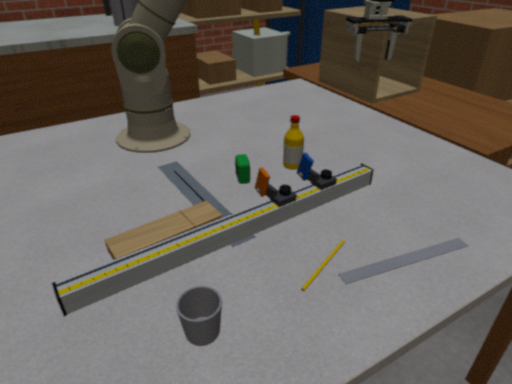

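View pics/top0.png

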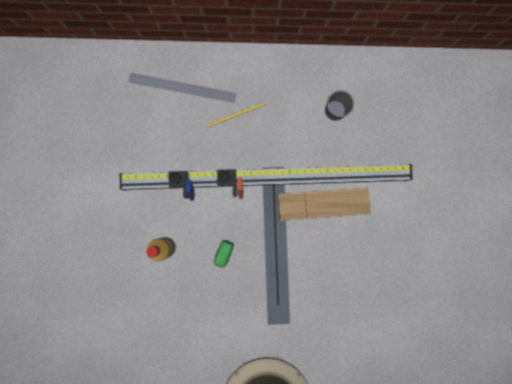

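View pics/wrist0.png

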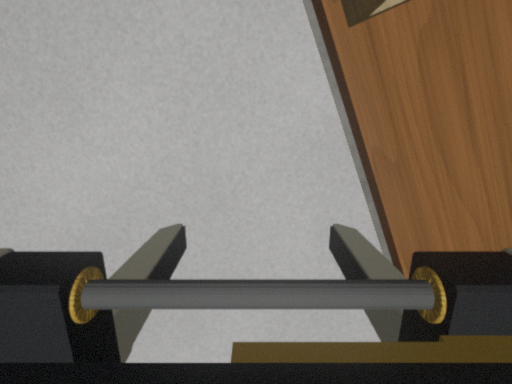

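```bash
cat > h.py <<'E'
import numpy as np,cv2
from cell import env
def w(c,u,v,z):
    M=c["cam_to_world"];d=M[:3,:3]@np.array([(u-c["cx"])/c["fx"],(v-c["cy"])/c["fy"],1.]);p=M[:3,3];return p+d*(z-p[2])/d[2]
def px(c,P):
    M=c["cam_to_world"];q=M[:3,:3].T@(np.array(P,float)-M[:3,3]);return c["fx"]*q[0]/q[2]+c["cx"],c["fy"]*q[1]/q[2]+c["cy"]
def crop(c,u0,v0,u1,v1,k,name):
    im=c["image"][v0:v1,u0:u1];cv2.imwrite("pics/"+name,cv2.resize(im,None,fx=k,fy=k,interpolation=cv2.INTER_CUBIC))
E
python3 - <<'E'
from h import *
c=env.capture("top")
crop(c,110,150,265,265,5,"t1.png");crop(c,260,150,420,235,5,"t2.png")
c=env.capture("scene")
crop(c,225,110,385,220,5,"s1.png");crop(c,50,190,250,310,4,"s2.png")
E
```

```text
(no output)
```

View pics/t1.png

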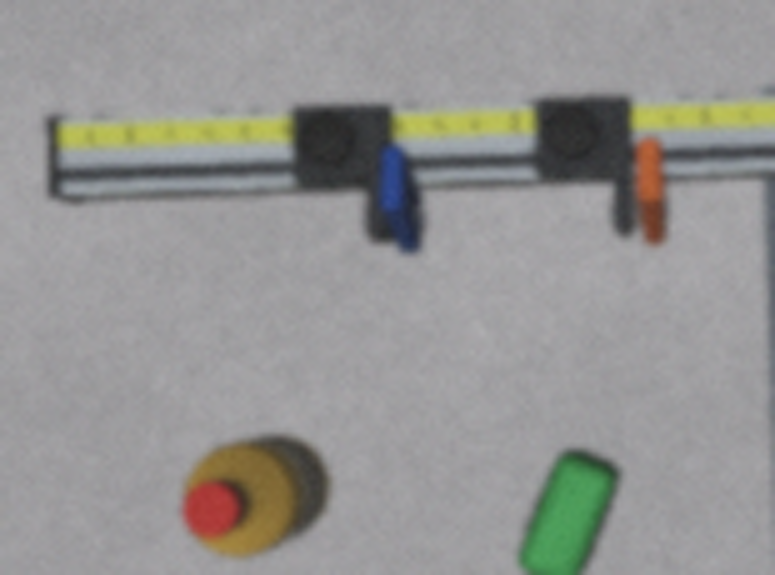

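View pics/t2.png

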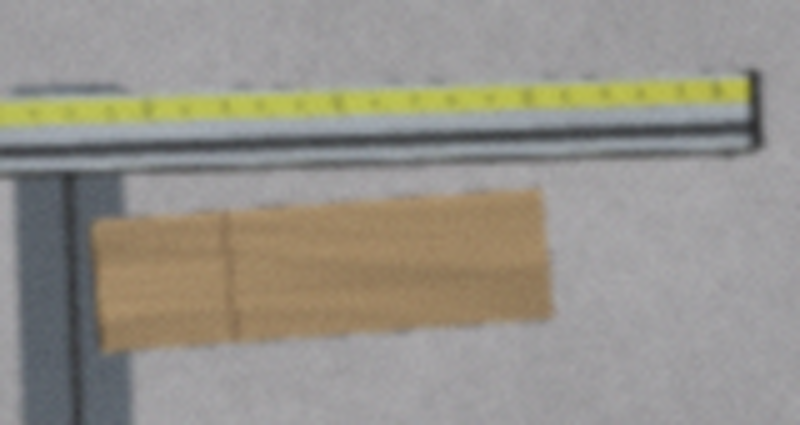

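View pics/s1.png

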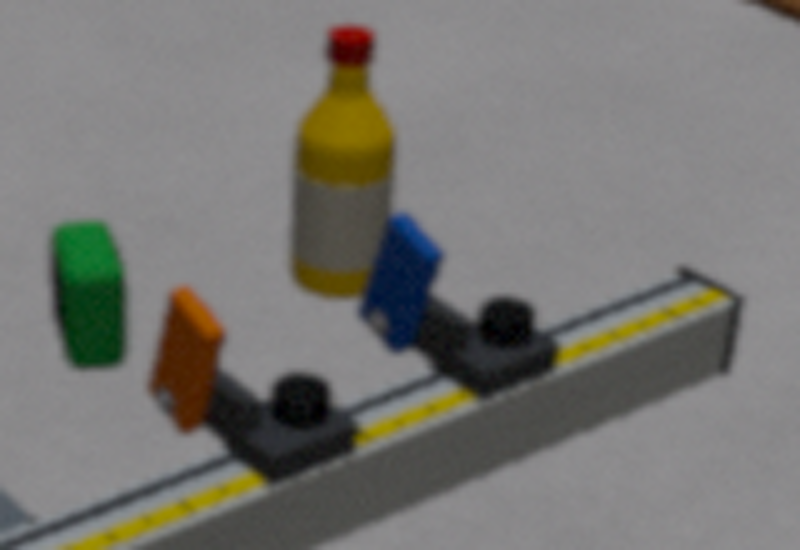

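View pics/s2.png

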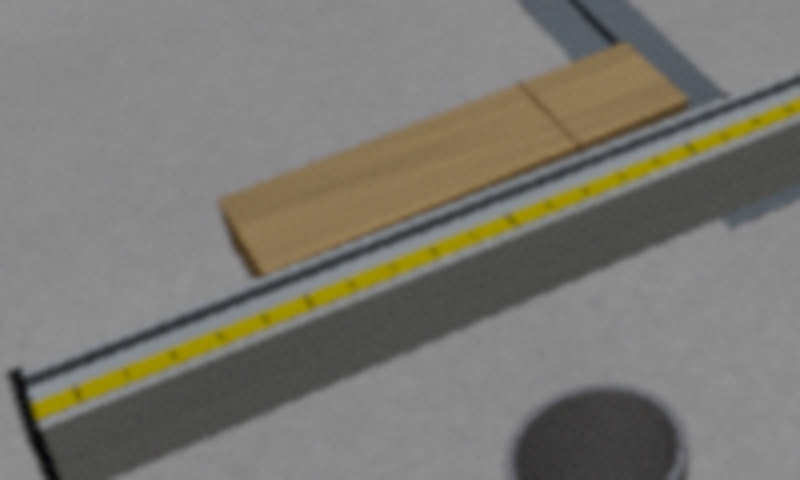

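```bash
python3 - <<'E'
from h import *
c=env.capture("top");s=env.capture("scene")
t1=lambda u,v,z:w(c,110+(u-2)/5,150+(v-2)/5,z); t2=lambda u,v,z:w(c,260+(u-2)/5,150+(v-2)/5,z)
s1=lambda u,v,z:w(s,225+(u-2)/5,110+(v-2)/5,z); s2=lambda u,v,z:w(s,50+(u-1.5)/4,190+(v-1.5)/4,z)
A=t1(63,200,45);B=t2(757,152,45);print("fence",A,B,np.linalg.norm(A-B), np.arctan2(-(A-B)[0],(A-B)[1]))
print("back",t2(752,72,45),s2(50,450,45),"front scene",s2(25,380,45),s1(685,272,45))
for p in((92,222),(543,190),(552,318),(104,352)):print("board",t2(*p,32))
for p in((688,104),(258,275),(220,203),(625,42)):print("board scene",s2(*p,32))
print("orange top",t1(636,142,125),t1(661,142,125),"scene",s1(182,288,125),s1(222,330,125))
print("blue top",t1(383,147,125),t1(405,147,125),"scene",s1(400,214,125),s1(440,255,125))
print("holder corners o",t1(632,180,55),t1(630,98,80),t1(538,98,80),"scene",s1(355,435,70))
print("cap",t1(212,508,150),"scene",s1(350,35,150),"tape",t1(570,515,62),s1(90,240,62))
E
```

```text
fence [549.73734803 386.92221916  45.        ] [ 591.03836567 -366.70632174   45.        ] 754.75939988488 0.05474811863599021
back [ 633.33392587 -364.51534751   45.        ] [ 647.17345901 -358.28789386   45.        ] front scene [ 599.96444462 -361.86500497   45.        ] [553.88629021 396.35092094  45.        ]
board [547.67131623 -18.80502303  32.        ]
board [ 569.71712381 -257.76167522   32.        ]
board [ 502.0784527  -262.38009364   32.        ]
board [479.41078001 -26.20147616  32.        ]
board scene [552.21262227 -18.90938603  32.        ]
board scene [ 569.21162833 -257.86571946   32.        ]
board scene [ 504.90695898 -261.41888195   32.        ]
board scene [478.04466194 -23.34853022  32.        ]
orange top [578.25552733  87.33886027 125.        ] [578.51598185  75.30314582 125.        ] scene [551.45598293  83.74031101 125.        ] [591.32088036  79.36491859 125.        ]
blue top [573.20943589 208.83921498 125.        ] [573.43749578 198.28462704 125.        ] scene [543.96396318 208.79555068 125.        ] [586.02299537 199.90435629 125.        ]
holder corners o [565.64174733  91.59740675  55.        ] [605.12882647  92.62614343  80.        ] [604.11069791 139.05970688  80.        ] scene [620.42150706 131.37076536  70.        ]
cap [401.95046249 277.60485413 150.        ] scene [400.72239237 280.70918724 150.        ] tape [394.37454867 118.52426261  62.        ] [386.29882448 127.44179518  62.        ]
```

>>> apply_moves(moves=[[0, [60, -60, 0], [0, 0, 0.15]], [0, [120, -150, 0], [0, 0, 0.3]], [0, [336, -599, -10], [0, 0, 0.44]], [0, [336, -599, -10], [0, 0, 0.44]], [0, [336, -599, -10], [0, 0, 0.44]], [0, [336, -599, -10], [0, 0, 0.44]], [0, [336, -599, -10], [0, 0, 0.44]], [0, [336, -599, -10], [0, 0, 0.44]], [0, [336, -599, -10], [0, 0, 0.44]], [0, [336, -599, -10], [0, 0, 0.44]], [0, [336, -599, -10], [0, 0, 0.44]], [0, [336, -599, -10], [0, 0, 0.44]], [0, [336, -599, -10], [0, 0, 0.44]], [0, [336, -599, -10], [0, 0, 0.44]]])

```text
clock: 2.1
position: [609.6, 74.1, 183.6]
tool_rot: [-3.141, -0.001, 1.626]
wrist_force: [0.1, 0.9, 0.4]
gripper_width: 0.4
```

```bash
python3 - <<'E'
from h import *
s=env.sense();print(s["position"],s["tool_rot"],s["wrist_force"],s["gripper_width"])
c=env.capture("wrist");cv2.imwrite("pics/w1.png",c["image"])
c=env.capture("top");crop(c,110,150,420,265,2.5,"t3.png")
E
```

```text
[609.58870216  74.12486563 183.60335329] [-3.14147414e+00 -7.55605481e-04  1.62553916e+00] [0.09342704 0.86924821 0.42960819] 0.4058852294088419
```

View pics/w1.png

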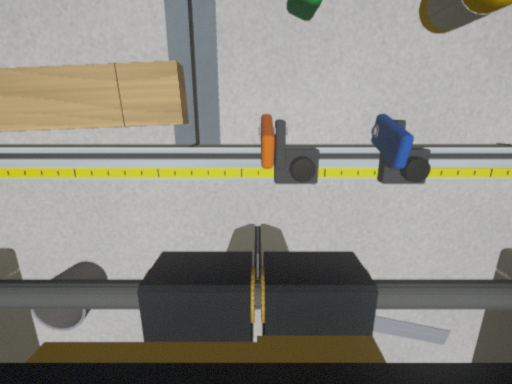

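View pics/t3.png

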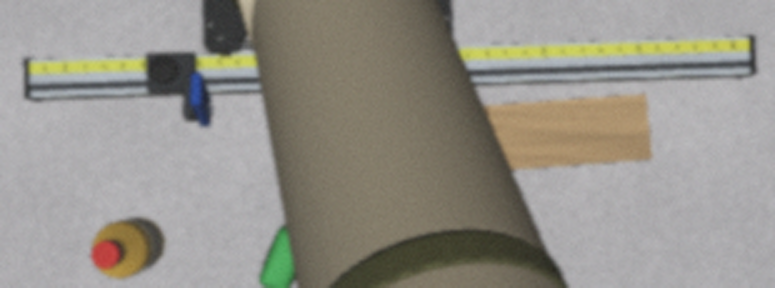

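```bash
python3 - <<'E'
from h import *
c=env.capture("wrist");print(c["cam_to_world"][:3,3]);crop(c,0,0,512,240,1.55,"w2.png");crop(c,240,90,340,200,7,"w3.png")
g=cv2.cvtColor(c["image"],cv2.COLOR_BGR2GRAY)
for u in(60,220,350,480):print(u,g[125:160,u])
E
```

```text
[533.77031521  69.68067912 375.05244489]
60 [163 173 174 167 166 178 181 183 185 186 187 187 188 188 185 181 179 179
 164 120  88  98 153 187 185 184 182 168 126  87  84  90  89 115 160]
220 [172 174 174 169 158 158 162 165 164 164 163 160 155 157 160 161 161 154
 140 113  90 100 155 190 191 187 184 169 129  94  90  88  90 117 160]
350 [186 185 183 181 180 180 180 180 182 182 184 185 185 184 185 185 185 182
 168 124  95 102 155 187 187 186 186 170 129  94  87  86  94 121 161]
480 [180 181 184 186 187 186 186 186 185 183 184 182 180 181 181 182 181 181
 164 125  94 102 153 188 188 184 181 167 123  92  83  84  90 115 157]
```

View pics/w3.png

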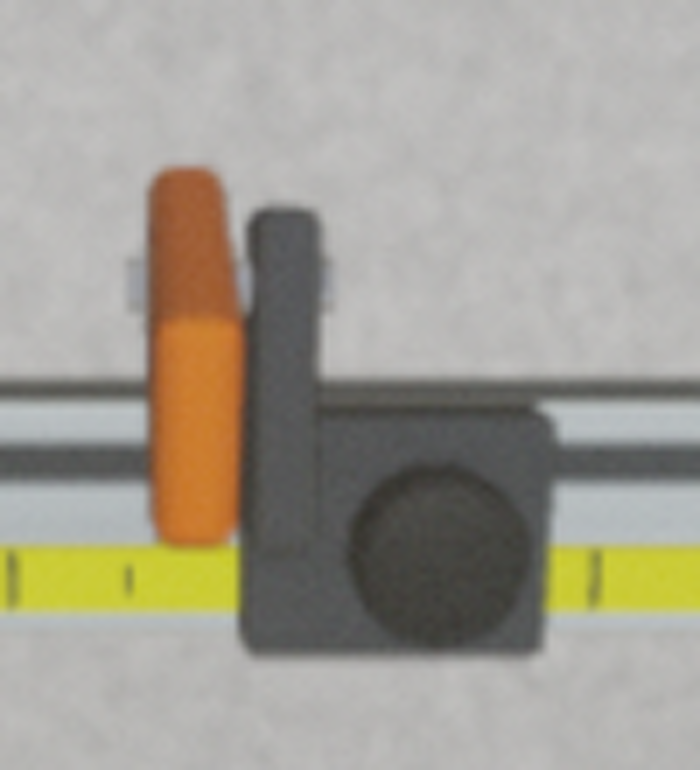

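View pics/w2.png

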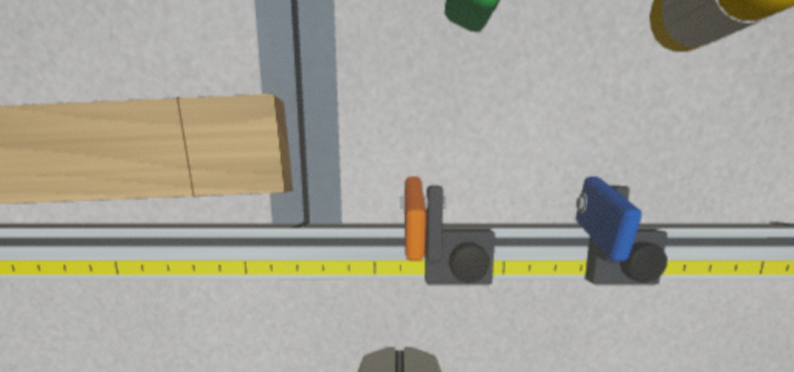

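```bash
python3 - <<'E'
from h import *
c=env.capture("wrist")
f=lambda u,v,z:np.round(w(c,240+(u-3)/7,90+(v-3)/7,z),1)
g=lambda u,v,z:np.round(w(c,(u-.3)/1.55,(v-.3)/1.55,z),1)
print("face orange z124",f(150,200,124),f(150,320,120),"top back",f(152,545,117),f(238,545,117))
print("pin",f(126,285,66),f(332,285,66))
print("fence front top",w(c,60,147,45),w(c,480,147,45),"bottom",w(c,60,144.3,0),w(c,480,144.3,0))
print("blue",g(577,180,126),g(612,259,117))
print("board",g(274,95,32),g(291,190,32))
E
```

```text
face orange z124 [535.7  73.  124. ] [550.5  74.  120. ] top back [580.2  76.  117. ] [579.6  87.5 117. ]
pin [549.   70.9  66. ] [547.2 102.7  66. ]
fence front top [ 581.72323879 -159.79056991   45.        ] [554.98069888 333.4170494   45.        ] bottom [ 584.65343728 -190.55930091    0.        ] [554.33858661 368.43470581   0.        ]
blue [528.6 168.5 126. ] [573.  200.9 117. ]
board [479.5 -24.3  32. ] [546.  -12.9  32. ]
```

>>> apply_moves(moves=[[0, [0, 0, -40], [0, 0, 0]], [0, [0, 0, -80], [0, 0, 0]], [0, [0, 0, -80], [0, 0, 0]], [0, [-15, 0, -80], [0, 0, 0]], [0, [-25, 0, -80], [0, 0, 0]], [0, [-35, 0, -80], [0, 0, 0]], [0, [-45, 0, -80], [0, 0, 0]], [0, [-55, 0, -80], [0, 0, 0]], [0, [-65, 0, -80], [0, 0, 0]], [0, [-65, 0, -80], [0, 0, 0]], [0, [-65, 0, -30], [0, 0, 0]], [0, [0, 0, 20], [0, 0, 0]], [0, [0, 0, 20], [0, 0, 0]], [0, [0, 0, 20], [0, 0, 0]]])

```text
clock: 4.05
position: [611.6, 72.1, 204.1]
tool_rot: [3.139, -0.0, 1.622]
wrist_force: [-0.6, 0.8, 0.1]
gripper_width: 0.5
```

```bash
python3 - <<'E'
from h import *
c=env.capture("wrist");crop(c,0,0,512,240,1.55,"w4.png")
c=env.capture("scene");crop(c,130,90,385,260,3.1,"s3.png")
E
```

```text
(no output)
```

View pics/w4.png

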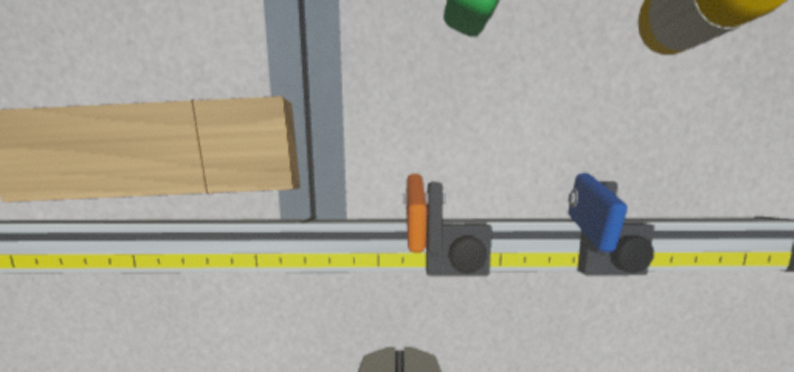

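View pics/s3.png

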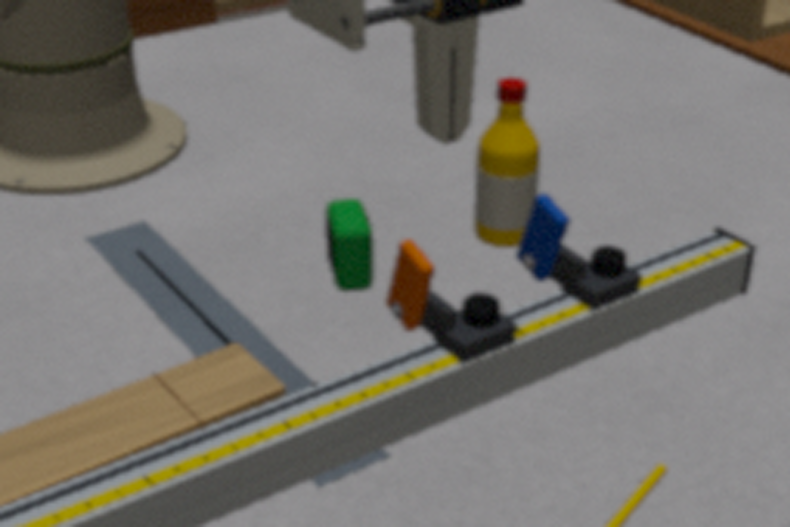

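>>> apply_moves(moves=[[0, [0, 0, -50], [0, 0, 0]], [0, [0, 0, -100], [0, 0, 0]], [0, [0, 0, -102], [0, 0, 0]], [0, [0, 0, -102], [0, 0, 0]], [0, [-15, 0, -102], [0, 0, 0]], [0, [-25, 0, -102], [0, 0, 0]], [0, [-35, 0, -102], [0, 0, 0]], [0, [-45, 0, -102], [0, 0, 0]], [0, [-55, 0, -102], [0, 0, 0]], [0, [-65, 0, -102], [0, 0, 0]], [0, [-65, 0, -102], [0, 0, 0]], [0, [-65, 0, -102], [0, 0, 0]]])

```text
clock: 5.65
position: [545.6, 72.2, 101.6]
tool_rot: [3.141, -0.0, 1.623]
wrist_force: [0.7, 0.3, 1.6]
gripper_width: 0.3
```

```bash
python3 - <<'E'
from h import *
c=env.capture("wrist");crop(c,0,0,512,300,1.5,"w5.png")
c=env.capture("scene");crop(c,130,90,385,260,3.1,"s4.png")
E
```

```text
(no output)
```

View pics/w5.png

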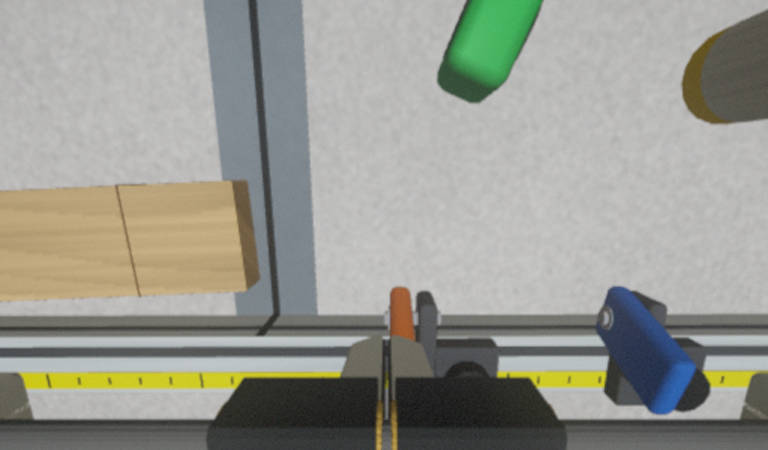

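View pics/s4.png

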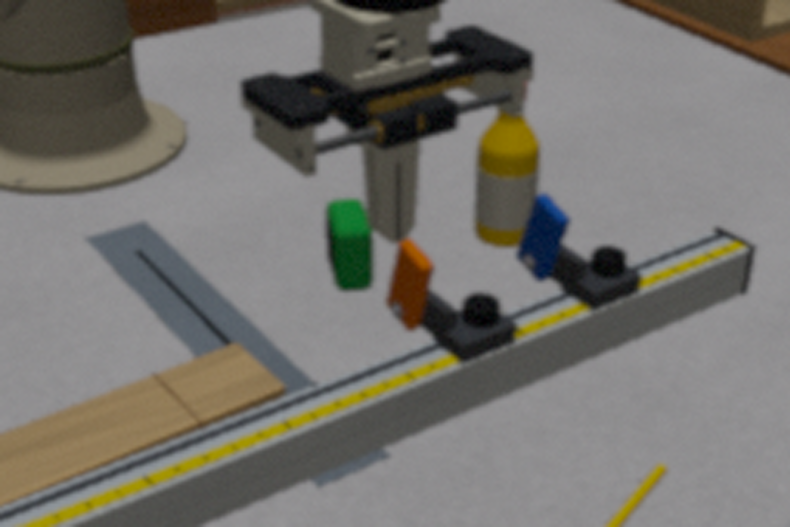

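```bash
python3 - <<'E'
from h import *
s=env.sense();print(s["position"])
c=env.capture("scene")
def P(p):u,v=px(c,p);return round((u-130)*3.1),round((v-90)*3.1)
print(P(s["position"]),P([547,76,66]),P([547,76,125]),P([581,76,116]),P([568,76,45]),P([547,76,0]))
c=env.capture("wrist");u,v=px(c,s["position"]);print(u*1.5,v*1.5)
E
```

```text
[545.61023856  72.22126142 101.49502735]
(388, 268) (394, 309) (394, 239) (419, 271) (409, 346) (394, 381)
385.8214034681258 334.6801007970337
```

```bash
python3 - <<'E'
from h import *
s=env.sense();print(s["position"],s["joints"])
c=env.capture("scene");crop(c,130,60,385,230,3.1,"s5.png")
def P(p):u,v=px(c,p);return round((u-130)*3.1),round((v-90)*3.1)
print(P([611.6,72.1,204.1]),px(c,[274,671,193]))
s=env.sense();print(s["position"],s["wrist_force"])
E
```

```text
[545.50028478  72.17702699 101.46985664] [-0.16720843  0.51935263 -0.0957337   2.08058741  0.09160467  0.54521778
  1.29411961]
(440, 175) (np.float64(369.79202160302145), np.float64(68.15424232502323))
[545.44735308  72.1883742  101.46229785] [-0.54558369 -0.1002592   1.69795148]
```

View pics/s5.png

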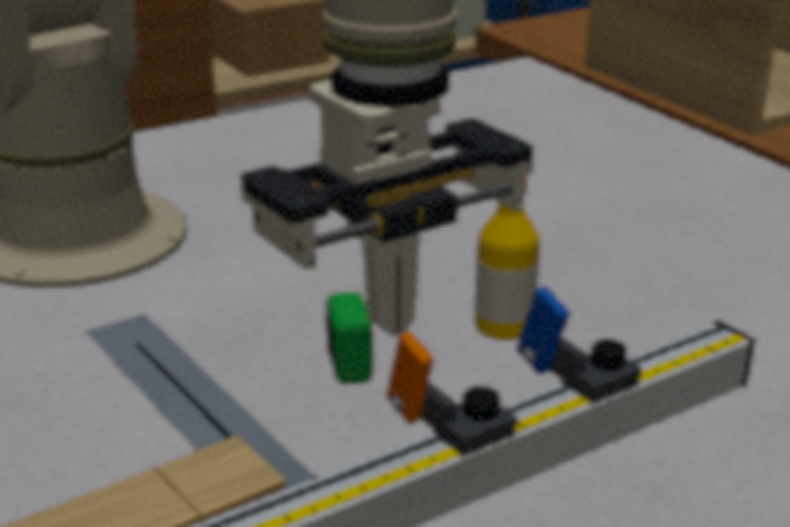

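```bash
python3 - <<'E'
from h import *
c=env.capture("wrist")
for z in(101,115,125):
  for dx in(-7.5,0,7.5):print(z,dx,[np.round(px(c,[545.5+dx,72.2+dy,z]),1) for dy in(-17.5,0,17.5)])
crop(c,190,180,330,270,5,"w6.png")
s=env.capture("scene")
for z in(101,115,125):print(z,[np.round((np.array(px(s,[545.5+dx,72.2+dy,z]))-[130,60])*3.1) for dx in(-7.5,7.5) for dy in(-17.5,17.5)])
E
```

```text
101 -7.5 [array([233.8, 212.1]), array([257.7, 213.3]), array([281.6, 214.5])]
101 0 [array([233.5, 221.8]), array([257.2, 222.9]), array([280.9, 224. ])]
101 7.5 [array([233.2, 231.2]), array([256.7, 232.3]), array([280.1, 233.4])]
115 -7.5 [array([232.1, 219. ]), array([257.8, 220.2]), array([283.4, 221.5])]
115 0 [array([231.8, 229.2]), array([257.2, 230.4]), array([282.5, 231.6])]
115 7.5 [array([231.5, 239.2]), array([256.6, 240.4]), array([281.7, 241.6])]
125 -7.5 [array([230.8, 224.5]), array([257.8, 225.8]), array([284.8, 227.1])]
125 0 [array([230.5, 235.2]), array([257.2, 236.5]), array([283.9, 237.8])]
125 7.5 [array([230.2, 245.7]), array([256.6, 246.9]), array([283. , 248.1])]
101 [array([362., 364.]), array([403., 351.]), array([372., 373.]), array([414., 360.])]
115 [array([362., 347.]), array([403., 334.]), array([372., 356.]), array([414., 343.])]
125 [array([361., 335.]), array([403., 322.]), array([372., 344.]), array([414., 331.])]
```

View pics/w6.png

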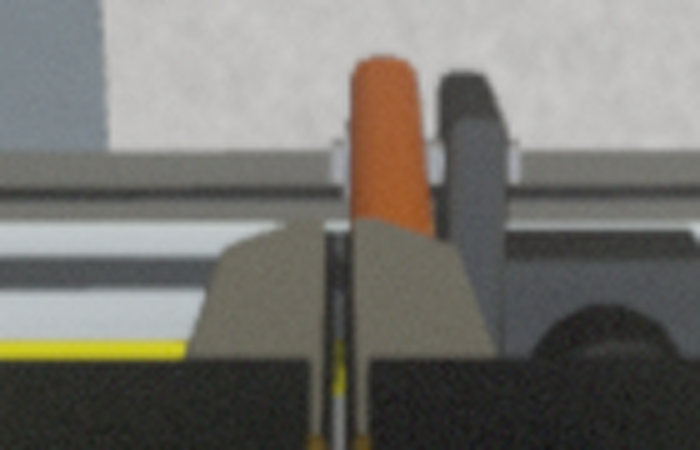

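>>> apply_moves(moves=[[0, [35, -3, 10], [0, 0, 0]], [0, [67, -3, 0], [0, 0, 0]], [0, [67, -3, -22], [0, 0, 0]], [0, [67, -3, -22], [0, 0, 0]], [0, [50, -3, -22], [0, 0, 0]], [0, [40, -3, -22], [0, 0, 0]], [0, [30, -3, -22], [0, 0, 0]], [0, [25, -3, -22], [0, 0, 0]], [0, [25, -3, -22], [0, 0, 0]]])

```text
clock: 7.12
position: [570.0, 69.2, 79.8]
tool_rot: [3.141, 0.0, 1.623]
wrist_force: [0.3, -1.1, -0.8]
gripper_width: 0.5
```

```bash
python3 - <<'E'
from h import *
c=env.capture("scene");crop(c,130,60,385,230,3.1,"s6.png")
print(env.sense()["wrist_force"])
c=env.capture("wrist");crop(c,190,160,330,270,5,"w7.png")
E
```

```text
[ 0.97912397 -0.45674622  0.93262787]
```

View pics/s6.png

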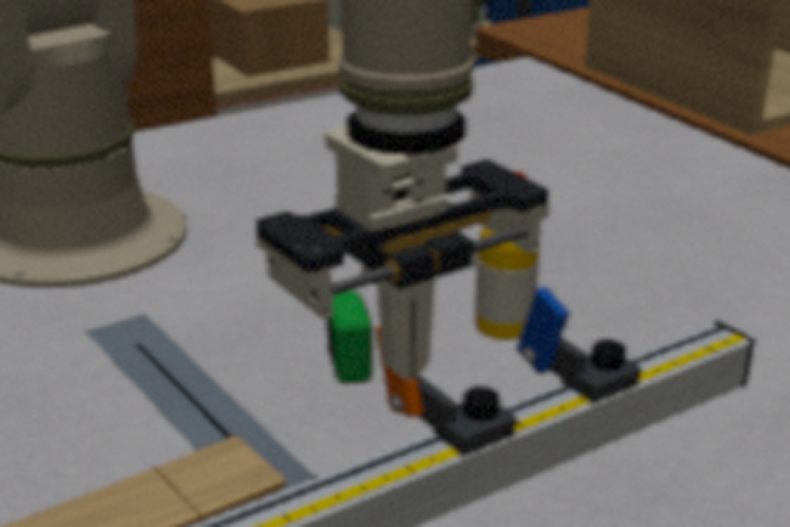

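View pics/w7.png

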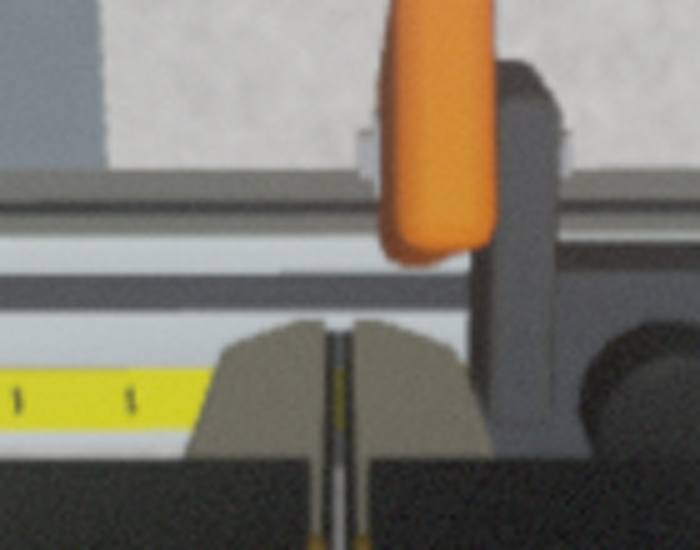

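>>> apply_moves(moves=[[0, [-8, 0, 0], [0, 0, 0]], [0, [-16, 0, 0], [0, 0, 0]], [0, [-16, 0, 0], [0, 0, 0]], [0, [-16, 0, 0], [0, 0, 0]]])

```text
clock: 7.72
position: [554.3, 69.2, 79.6]
tool_rot: [3.141, -0.0, 1.623]
wrist_force: [0.3, 0.6, -0.1]
gripper_width: 0.5
```

```bash
python3 - <<'E'
from h import *
c=env.capture("scene");crop(c,130,60,385,230,3.1,"s7.png")
c=env.capture("wrist");crop(c,0,0,512,300,1.5,"w8.png")
E
```

```text
(no output)
```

View pics/s7.png

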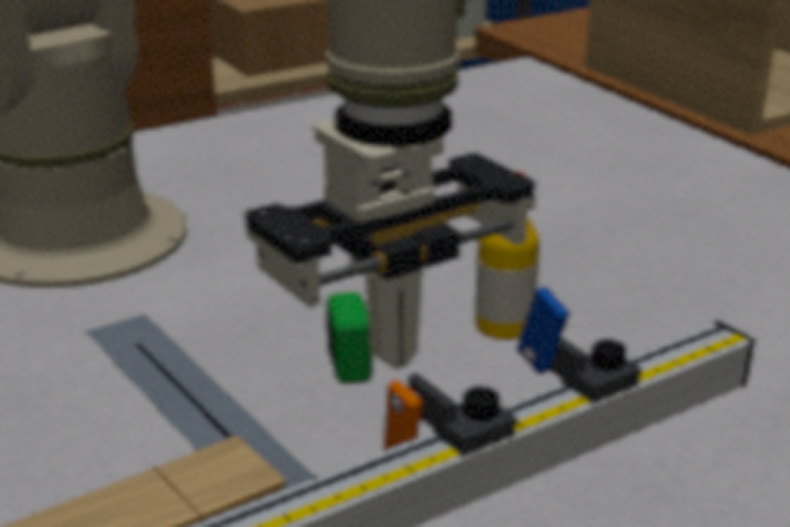

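View pics/w8.png

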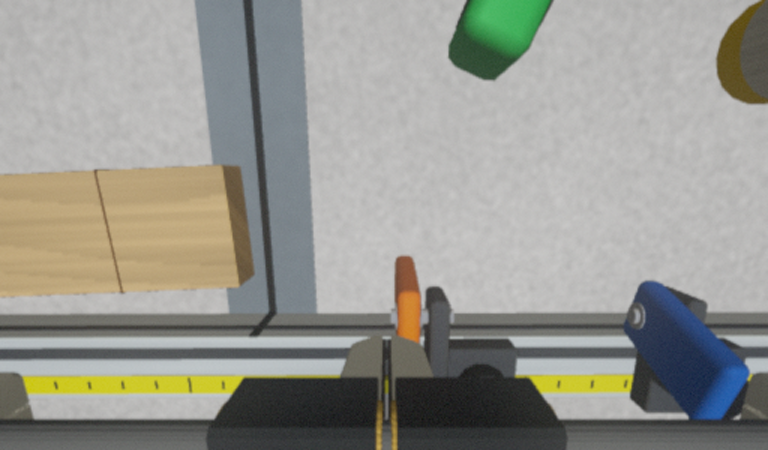

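>>> apply_moves(moves=[[0, [5, 0, 55], [0, 0, 0]], [0, [0, 0, 90], [0, 0, 0]], [50, [-112, -209, 90], [0, 0, 0]], [93, [-112, -209, 90], [0, 0, 0]], [93, [-112, -209, 90], [0, 0, 0]], [93, [-112, -209, 90], [0, 0, 0]], [93, [-112, -209, 90], [0, 0, 0]], [93, [-112, -209, 30], [0, 0, 0]], [93, [-112, -209, -30], [0, 0, 0]], [93, [-112, -209, -45], [0, 0, 0]], [93, [-112, -209, -50], [0, 0, 0]], [93, [-112, -209, -50], [0, 0, 0]], [93, [-112, -209, -50], [0, 0, 0]]])

```text
clock: 9.45
position: [443.0, -139.8, 30.4]
tool_rot: [3.14, 0.0, 1.623]
wrist_force: [-0.1, 0.2, -0.8]
gripper_width: 92.9
```

```bash
python3 - <<'E'
from h import *
c=env.capture("scene");crop(c,30,90,285,260,3.1,"s8.png")
def P(p):u,v=px(c,p);return round((u-30)*3.1),round((v-90)*3.1)
s=env.sense()["position"]
for z in(0,s[2],s[2]+22):print(z,P([s[0],s[1]-46,z]),P([s[0],s[1]+46,z]))
c=env.capture("wrist");crop(c,0,0,512,384,1.5,"w9.png")
E
```

```text
0 (327, 418) (446, 380)
30.491476661586567 (320, 385) (441, 348)
52.49147666158657 (314, 360) (437, 323)
```

View pics/s8.png

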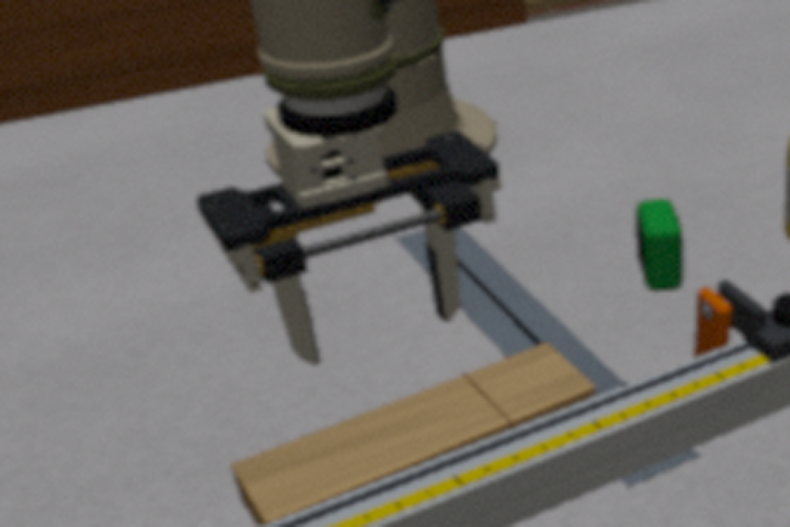

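View pics/w9.png

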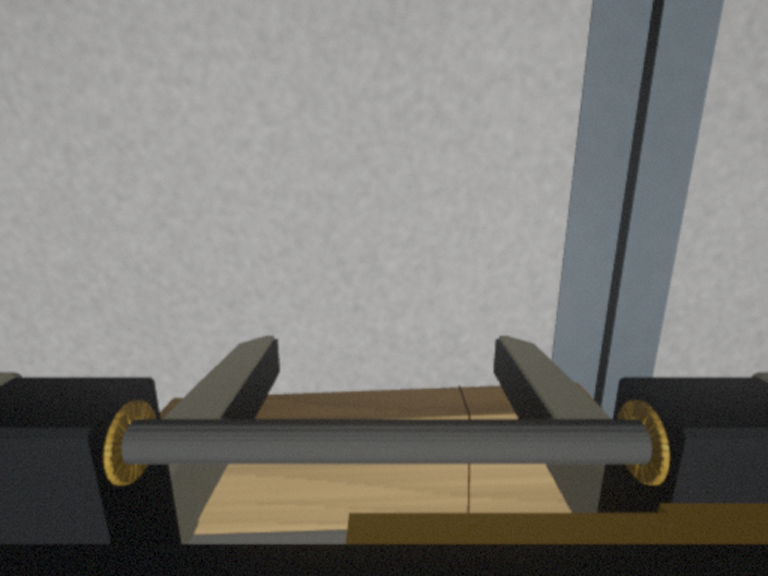

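>>> apply_moves(moves=[[93, [0, 0, -12], [0, 0, 0]], [93, [0, 0, -22], [0, 0, 0]], [93, [0, 0, -30], [0, 0, 0]], [93, [0, 0, -33], [0, 0, 0]]])

```text
clock: 10.05
position: [441.7, -139.7, -4.4]
tool_rot: [-3.14, -0.0, 1.623]
wrist_force: [0.4, -0.6, -0.4]
gripper_width: 92.7
```

>>> apply_moves(moves=[[93, [0, 0, -3], [0, 0, 0]], [93, [0, 0, -5], [0, 0, 0]], [93, [0, 0, -5], [0, 0, 0]]])

```text
clock: 10.42
position: [442.2, -139.9, -8.5]
tool_rot: [3.142, 0.0, 1.623]
wrist_force: [-0.2, 1.1, -0.6]
gripper_width: 92.8
```

```bash
python3 - <<'E'
from h import *
c=env.capture("scene");crop(c,30,90,285,260,3.1,"s9.png")
def P(p):u,v=px(c,p);return round((u-30)*3.1),round((v-90)*3.1)
s=env.sense()["position"]
print(s)
for z in(0,15,22):print(z,P([s[0],s[1]-46,z]),P([s[0],s[1]+46,z]))
E
```

```text
[ 442.19380854 -139.83464882   -8.41553153]
0 (327, 418) (445, 380)
15 (323, 402) (443, 364)
22 (321, 394) (442, 356)
```

View pics/s9.png

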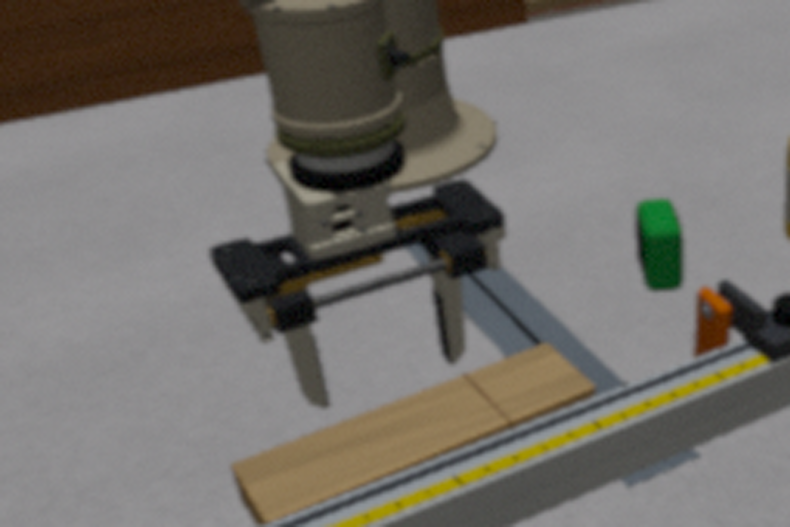

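>>> apply_moves(moves=[[93, [10, 0, 0], [0, 0, 0]], [93, [20, 1, 0], [0, 0, 0]], [93, [27, 1, 0], [0, 0, 0]], [93, [32, 2, 0], [0, 0, 0]], [93, [36, 2, 0], [0, 0, 0]], [93, [40, 2, 0], [0, 0, 0]], [93, [44, 2, 0], [0, 0, 0]], [93, [48, 3, 0], [0, 0, 0]], [93, [51, 3, 0], [0, 0, 0]], [93, [51, 3, 0], [0, 0, 0]]])

```text
clock: 11.72
position: [494.1, -136.9, -8.4]
tool_rot: [3.14, 0.0, 1.623]
wrist_force: [-0.0, 1.0, -0.3]
gripper_width: 92.8
```

>>> apply_moves(moves=[[93, [2, 0, 0], [0, 0, 0]], [93, [4, 0, 0], [0, 0, 0]], [93, [6, 0, 0], [0, 0, 0]], [93, [6, 0, 0], [0, 0, 0]]])

```text
clock: 12.22
position: [499.7, -136.9, -8.5]
tool_rot: [3.141, 0.0, 1.623]
wrist_force: [-2.7, 0.0, 1.1]
gripper_width: 93.2
```

```bash
python3 - <<'E'
from h import *
c=env.capture("scene");crop(c,30,140,230,310,3.5,"s10.png")
c=env.capture("wrist");crop(c,0,0,512,384,1.5,"w10.png")
print(env.sense()["wrist_force"])
E
```

```text
[-1.11726171 -0.67734913  0.53719709]
```

View pics/s10.png

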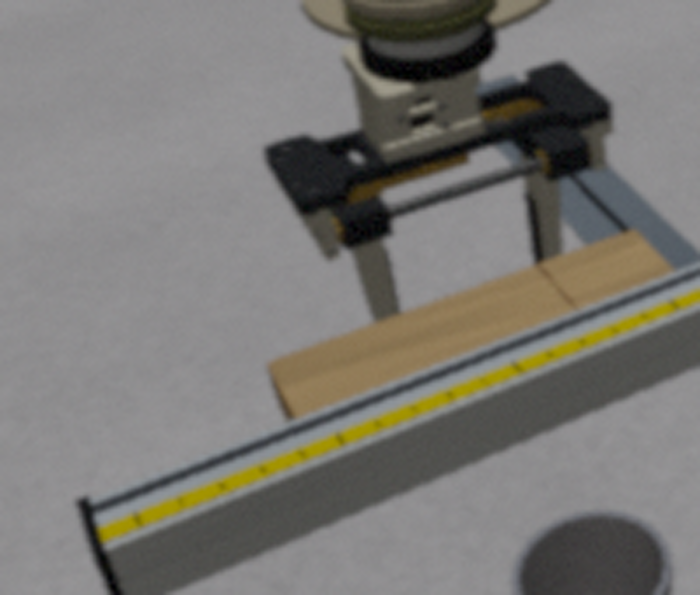

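View pics/w10.png

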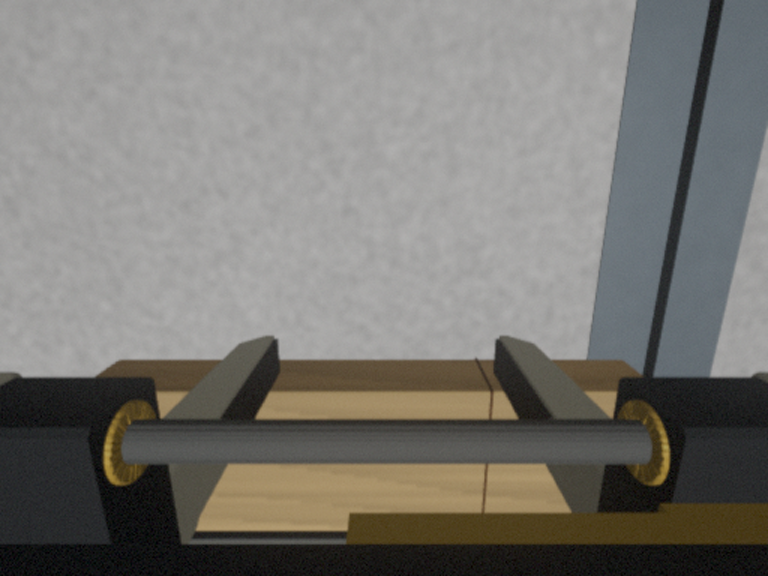

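>>> apply_moves(moves=[[93, [2, 0, 0], [0, 0, 0]], [93, [4, 0, 0], [0, 0, 0]], [93, [4, 0, 0], [0, 0, 0]]])

```text
clock: 12.7
position: [501.9, -136.9, -8.5]
tool_rot: [-3.139, -0.0, 1.623]
wrist_force: [-5.9, -0.3, 4.4]
gripper_width: 93.3
```

>>> apply_moves(moves=[[93, [1, 0, 0], [0, 0, 0]], [93, [2, 0, 0], [0, 0, 0]], [93, [2, 0, 0], [0, 0, 0]]])

```text
clock: 13.08
position: [501.8, -136.9, -8.6]
tool_rot: [-3.136, -0.0, 1.623]
wrist_force: [-11.1, -0.2, 8.0]
gripper_width: 92.8
```

>>> apply_moves(moves=[[93, [-15, 0, 0], [0, 0, 0]], [93, [-40, 0, 0], [0, 0, 0]], [60, [-40, 0, 60], [0, 0, 0]], [0, [-40, 0, 120], [0, 0, 0]], [0, [0, -80, 120], [0, 0, -0.18]], [0, [20, -140, 120], [0, 0, -0.36]], [0, [47, -183, 120], [0, 0, -0.54]], [0, [47, -183, 120], [0, 0, -0.72]], [0, [47, -183, 120], [0, 0, -0.9]], [0, [47, -183, 120], [0, 0, -1.08]], [0, [47, -183, 120], [0, 0, -1.26]], [0, [47, -183, 120], [0, 0, -1.44]], [0, [47, -183, 120], [0, 0, -1.57]], [0, [47, -183, 120], [0, 0, -1.57]], [0, [47, -183, 120], [0, 0, -1.57]]])

```text
clock: 14.95
position: [552.4, -319.9, 111.5]
tool_rot: [3.141, -0.001, 0.056]
wrist_force: [0.6, -0.5, -0.7]
gripper_width: 0.5
```

```bash
python3 - <<'E'
from h import *
c=env.capture("scene");crop(c,10,90,310,310,2.6,"s11.png")
c=env.capture("top");crop(c,160,130,420,265,3,"t11.png")
c=env.capture("wrist");crop(c,0,0,512,384,1.5,"w11.png")
E
```

```text
(no output)
```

View pics/s11.png

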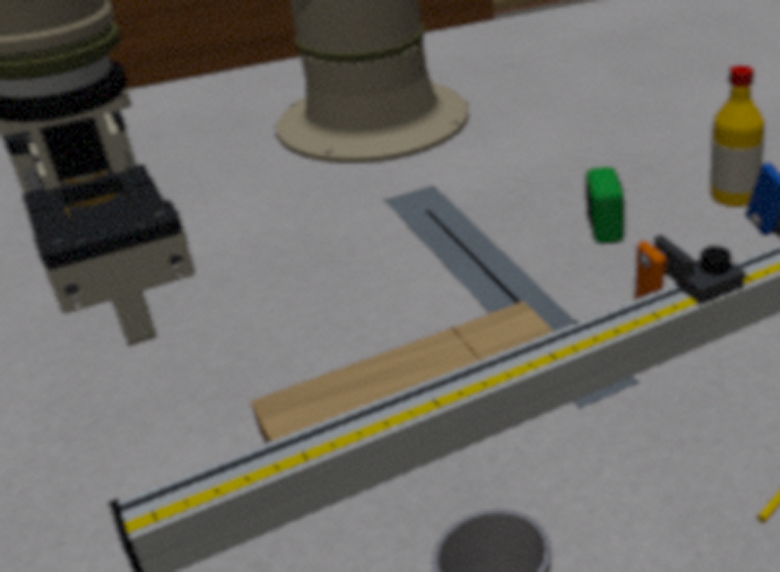

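View pics/t11.png

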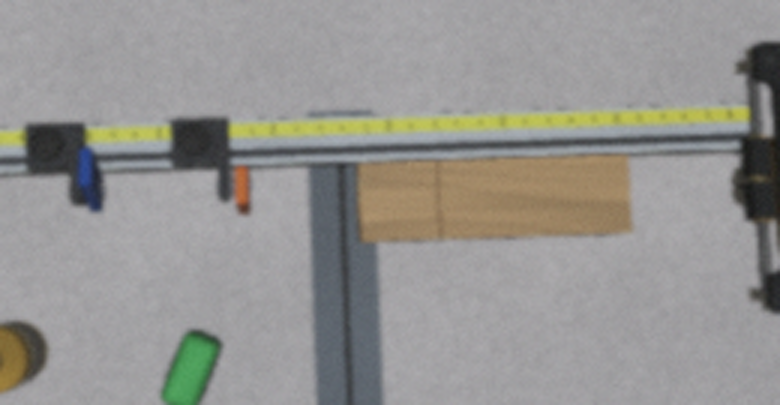

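View pics/w11.png

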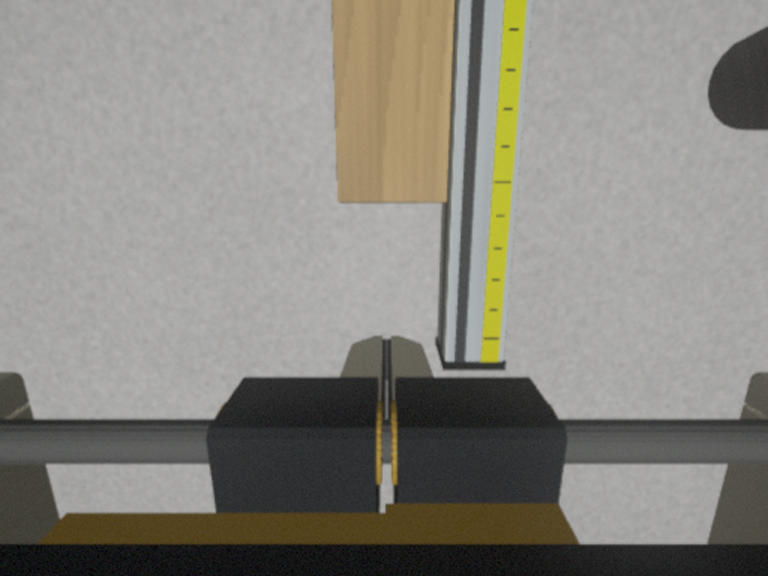

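```bash
python3 - <<'E'
from h import *
c=env.capture("top")
f=lambda u,v,z:np.round(w(c,160+(u-1)/3,130+(v-1)/3,z),1)
print([f(*p,32) for p in((628,158),(632,231),(357,165),(360,241))],f(249,167,66),f(249,211,66),f(238,211,66))
c=env.capture("wrist");g=lambda u,v,z:np.round(w(c,u/1.5,v/1.5,z),1)
print(g(339,202,32),g(446,202,32))
E
```

```text
[array([ 583.8, -259.9,   32. ]), array([ 519.3, -263.3,   32. ]), array([572.4, -20.2,  32. ]), array([505.6, -23.9,  32. ])] [565.8  74.2  66. ] [528.3  73.3  66. ] [528.1  82.6  66. ]
[ 518.5 -263.7   32. ] [ 586.4 -260.1   32. ]
```

>>> apply_moves(moves=[[0, [0, 0, -50], [0, 0, 0]], [0, [0, 0, -100], [0, 0, 0]], [0, [0, 0, -115], [0, 0, 0]], [0, [0, 0, -120], [0, 0, 0]], [0, [0, 10, -120], [0, 0, 0]], [0, [0, 25, -120], [0, 0, 0]], [0, [0, 37, -120], [0, 0, 0]], [0, [-1, 43, -120], [0, 0, 0]], [0, [-1, 48, -120], [0, 0, 0]], [0, [-1, 53, -120], [0, 0, 0]], [0, [-1, 58, -120], [0, 0, 0]], [0, [-1, 63, -120], [0, 0, 0]], [0, [-1, 68, -120], [0, 0, 0]], [0, [-2, 73, -120], [0, 0, 0]], [0, [-2, 73, -120], [0, 0, 0]]])

```text
clock: 17.08
position: [550.2, -246.8, -8.4]
tool_rot: [3.141, -0.0, 0.053]
wrist_force: [0.5, -3.1, 1.7]
gripper_width: 0.6
```

```bash
python3 - <<'E'
from h import *
c=env.capture("top");crop(c,160,130,420,265,3,"t12.png")
c=env.capture("wrist");crop(c,0,0,512,384,1.5,"w12.png")
print(env.sense()["wrist_force"])
E
```

```text
[-0.29270351 -2.68292696  2.37086974]
```

View pics/t12.png

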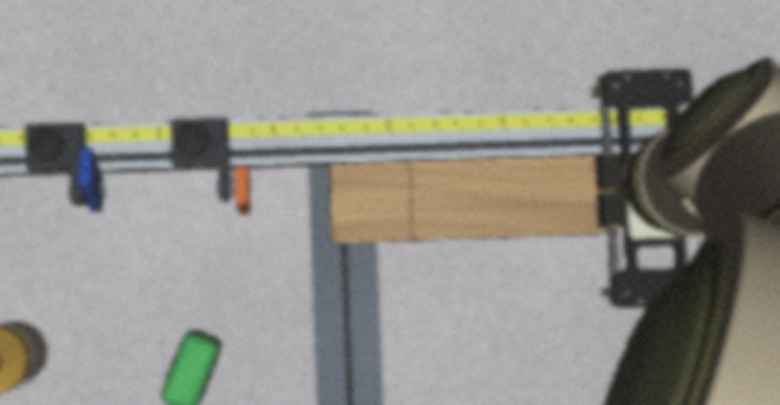

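View pics/w12.png

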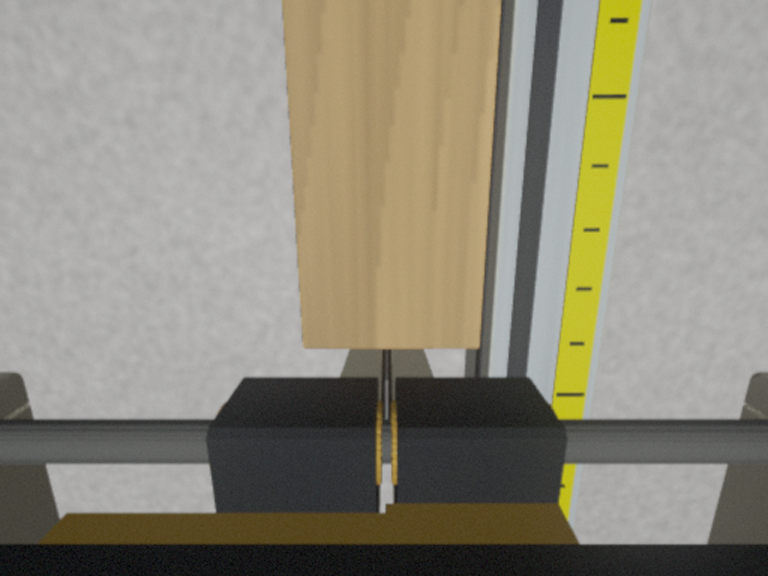

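>>> apply_moves(moves=[[0, [0, 5, 0], [0, 0, 0]], [0, [0, 10, 0], [0, 0, 0]], [0, [0, 15, 0], [0, 0, 0]], [0, [-1, 20, 0], [0, 0, 0]], [0, [-1, 25, 0], [0, 0, 0]], [0, [-1, 30, 0], [0, 0, 0]], [0, [-2, 35, 0], [0, 0, 0]], [0, [-2, 40, 0], [0, 0, 0]], [0, [-2, 45, 0], [0, 0, 0]], [0, [-3, 50, 0], [0, 0, 0]], [0, [-3, 55, 0], [0, 0, 0]], [0, [-3, 60, 0], [0, 0, 0]], [0, [-3, 63, 0], [0, 0, 0]], [0, [-3, 63, 0], [0, 0, 0]]])

```text
clock: 18.92
position: [546.8, -183.4, -8.5]
tool_rot: [-3.141, 0.001, 0.053]
wrist_force: [-1.6, -2.9, 1.4]
gripper_width: 0.3
```

```bash
python3 - <<'E'
from h import *
c=env.capture("top");crop(c,160,130,420,265,3,"t13.png");crop(c,210,170,310,220,8,"t13b.png")
print(env.sense()["wrist_force"])
E
```

```text
[-1.175287   -2.39093217  1.59167255]
```

View pics/t13b.png

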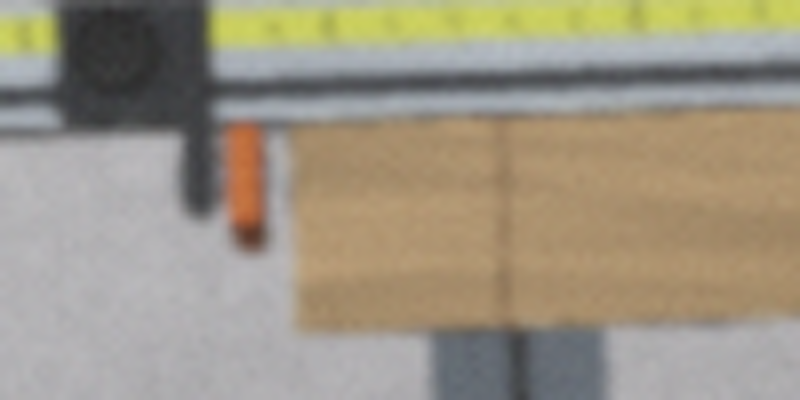

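>>> apply_moves(moves=[[0, [0, 3, 0], [0, 0, 0]], [0, [0, 5, 0], [0, 0, 0]], [0, [0, 6, 0], [0, 0, 0]], [0, [0, 6, 0], [0, 0, 0]]])

```text
clock: 19.48
position: [546.6, -178.0, -8.6]
tool_rot: [3.141, 0.001, 0.053]
wrist_force: [-2.6, -3.8, 2.1]
gripper_width: 0.5
```

>>> apply_moves(moves=[[0, [0, 1, 0], [0, 0, 0]], [0, [0, 2, 0], [0, 0, 0]], [0, [0, 2, 0], [0, 0, 0]]])

```text
clock: 19.85
position: [546.5, -176.2, -8.6]
tool_rot: [3.141, 0.001, 0.052]
wrist_force: [-3.1, -4.7, 1.5]
gripper_width: 0.5
```

>>> apply_moves(moves=[[0, [0, 1, 0], [0, 0, 0]], [0, [0, 2, 0], [0, 0, 0]], [0, [0, 2, 0], [0, 0, 0]]])

```text
clock: 20.23
position: [546.5, -175.6, -8.6]
tool_rot: [3.14, 0.001, 0.051]
wrist_force: [-3.3, -8.0, 1.2]
gripper_width: 0.2
```

>>> apply_moves(moves=[[0, [0, 1, 0], [0, 0, 0]], [0, [0, 2, 0], [0, 0, 0]], [0, [0, 2, 0], [0, 0, 0]]])

```text
clock: 20.6
position: [546.5, -175.5, -8.5]
tool_rot: [3.137, -0.0, 0.05]
wrist_force: [-4.1, -13.7, -0.9]
gripper_width: 0.6
```

```bash
python3 - <<'E'
from h import *
c=env.capture("top");crop(c,210,170,310,220,8,"t14.png")
print(env.sense()["wrist_force"])
c=env.capture("scene");crop(c,150,120,310,230,5,"s14.png")
E
```

```text
[ -3.84568544 -14.29251397  -0.65777114]
```

View pics/t14.png

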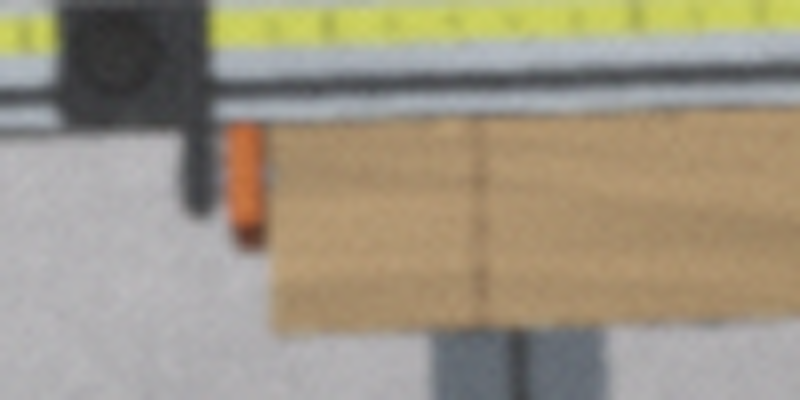

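View pics/s14.png

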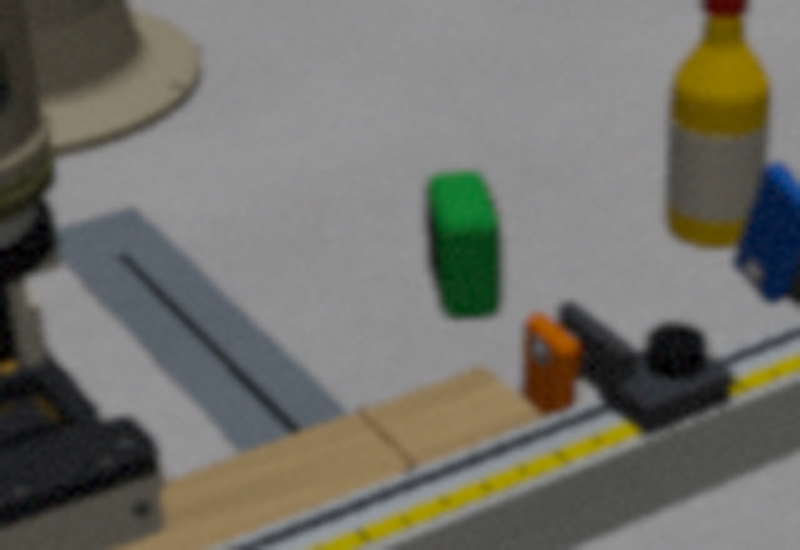

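>>> apply_moves(moves=[[0, [0, -10, 0], [0, 0, 0]], [0, [0, -40, 0], [0, 0, 0]], [0, [0, -60, 0], [0, 0, 0]], [0, [0, -80, 60], [0, 0, 0]], [0, [0, -130, 120], [0, 0, 0]], [0, [0, -160, 120], [0, 0, 0]], [0, [0, -160, 120], [0, 0, 0]]])

```text
clock: 21.58
position: [547.2, -335.6, 113.3]
tool_rot: [3.139, -0.003, 0.049]
wrist_force: [-0.9, 1.1, -0.4]
gripper_width: 0.7
```

```bash
python3 - <<'E'
from h import *
c=env.capture("top");crop(c,215,165,375,225,5,"t15.png")
c=env.capture("scene");crop(c,50,120,310,310,3,"s15.png")
c=env.capture("wrist");crop(c,150,0,400,240,3.2,"w15.png")
E
```

```text
(no output)
```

View pics/t15.png

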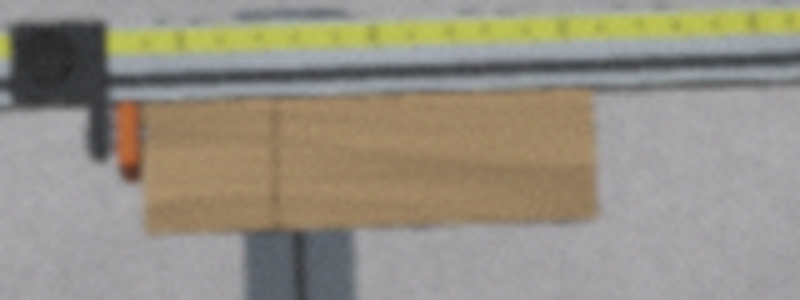

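View pics/s15.png

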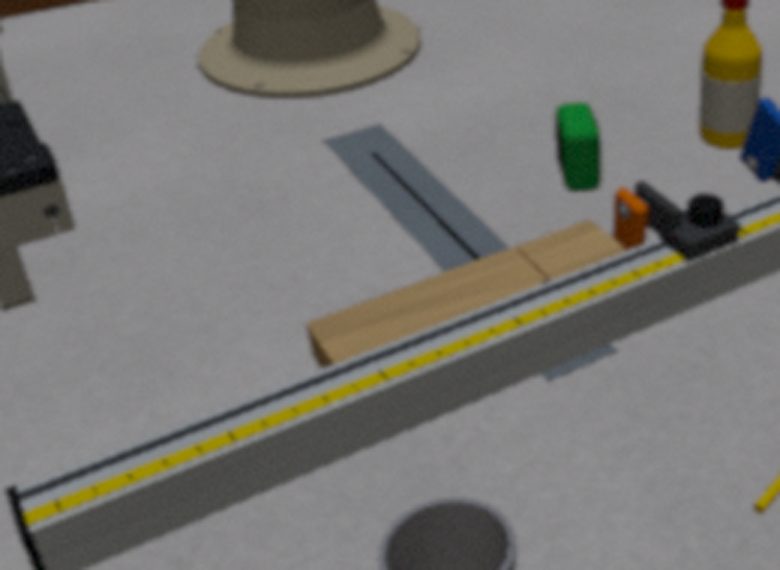

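View pics/w15.png

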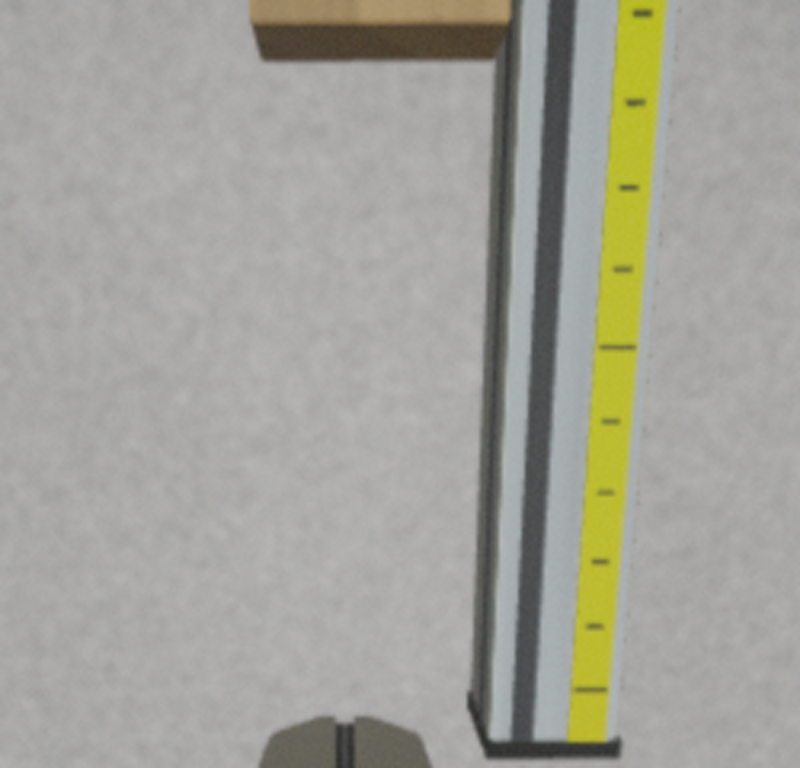

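>>> apply_moves(moves=[[0, [-12, 50, 40], [0, 0, 0]], [0, [-12, 320, 40], [0, 0, 0]], [0, [-12, 320, 40], [0, 0, 0]], [0, [-12, 320, 40], [0, 0, 0]], [0, [-12, 320, 40], [0, 0, 0]], [0, [-12, 320, 40], [0, 0, 0]], [0, [-12, 320, 40], [0, 0, 0]], [0, [-12, 320, 40], [0, 0, 0]], [0, [-12, 320, 40], [0, 0, 0]]])

```text
clock: 22.85
position: [535.0, -13.2, 151.4]
tool_rot: [3.141, 0.0, 0.051]
wrist_force: [0.2, 0.1, -0.2]
gripper_width: 0.6
```

```bash
python3 - <<'E'
from h import *
c=env.capture("wrist");cv2.imwrite("pics/w16.png",c["image"])
crop(c,170,90,330,210,5,"w16b.png");print(c["cam_to_world"][:3,3])
E
```

```text
[530.50069121  62.06276929 342.80158038]
```

View pics/w16.png

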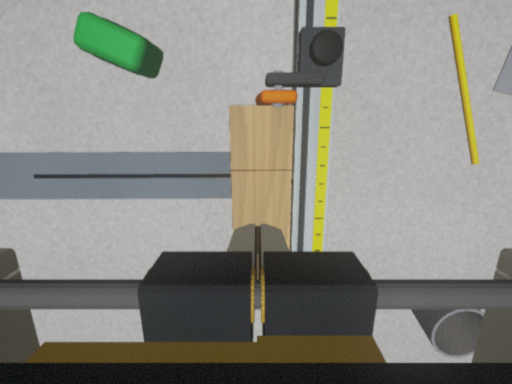

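View pics/w16b.png

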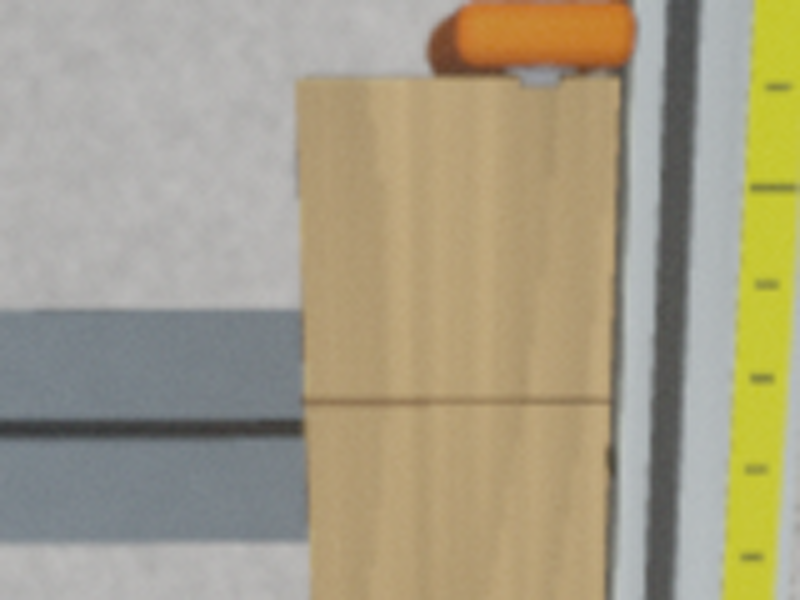

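```bash
python3 - <<'E'
from h import *
c=env.capture("wrist")
f=lambda u,v,z:np.round(w(c,170+(u-2)/5,90+(v-2)/5,z),1)
print("board end",f(300,77,32),f(618,77,32),"paddle top face",f(470,69,64),f(630,66,64),"paddle bottom",f(437,74,10),f(437,74,32))
print("board side",f(618,80,32),f(606,590,32),f(300,80,32),f(312,590,32),"fence top",f(636,80,45),f(613,590,45))
E
```

```text
board end [500.4  71.6  32. ] [568.  75.  32.] paddle top face [535.8  73.7  64. ] [566.3  75.8  64. ] paddle bottom [529.4  74.5  10. ] [529.5  73.7  32. ]
board side [568.1  74.4  32. ] [575.  -39.8  32. ] [500.4  71.   32. ] [506.  -43.3  32. ] fence top [570.2  74.1  45. ] [574.7 -35.4  45. ]
```

>>> apply_moves(moves=[[0, [-20, -100, 60], [0, 0, 0]], [0, [-40, -250, 80], [0, 0, 0]], [0, [-40, -250, 80], [0, 0, 0]], [0, [-40, -250, 80], [0, 0, 0]], [0, [-40, -250, 80], [0, 0, 0]], [0, [-40, -250, 80], [0, 0, 0]], [0, [-40, -250, 80], [0, 0, 0]]])

```text
clock: 23.82
position: [495.3, -260.0, 230.9]
tool_rot: [-3.14, 0.001, 0.055]
wrist_force: [0.8, -0.2, -0.8]
gripper_width: 0.5
```

```bash
python3 - <<'E'
from h import *
c=env.capture("scene");cv2.imwrite("pics/s17.png",c["image"])
E
```

```text
(no output)
```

View pics/s17.png

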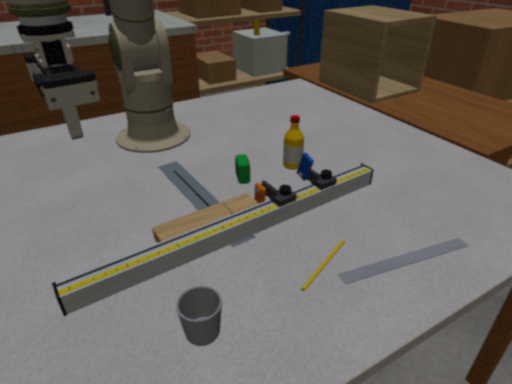

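The final picture shows the orange stop down at (260,192), the blue stop still up at (305,166), and the board against both the fence and the orange stop. The glue, tape and tin are where they started, and the arm is clear.

```bash
python3 -c "
from cell import env
print(env.close_job())"
```

```text
the job is handed in; nothing more can be done
None
```

The board is set up: the orange stop is down, the blue one is up, and the board lies against the fence with its end at the orange stop. I handed the job in at about 24 s; no verdict was reported.

**What I did:**
- **Orange stop:** I tipped it over from behind with the shut fingertips.
- **Board to fence:** I pushed the board square against the fence with the open fingers, reaching about 11 N at the fence.
- **Board to stop:** I pushed its end along the fence until it stalled against the orange stop at about 14 N.

**Last checks:**
- **End gap:** the wrist picture puts the board's end at y 73.4 mm and the paddle face at 73.7 mm, so they are touching.
- **Fence gap:** it measures 0 to 2 mm, and the board is square to the fence within about 0.006 rad. I did not push it against the fence again after the slide along it.
- **Bench and robot:** the blue stop is raised, the glue, tape and tin look unmoved in the pictures, and the robot is clear.

**What disagreed:**
- **Fingertip height:** the fingertips sit about 22 mm higher than the reported TCP. My first two passes at the orange stop went over its top without touching, and I corrected the height after that.
- **Top camera:** it showed about 3 mm between paddle and board both while pressed and afterwards. I trusted the contact force and the wrist picture instead.

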